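# Hold the right hardness probe square on the marked spot of a welded test plate

## Robot

A 6-joint arm with a two-finger parallel gripper is mounted at the origin on the work surface. World frame = base frame: x ahead of the robot, y to its left, z up, the work surface at z = 0. Lengths are in m, angles in rad, forces in N, time in s.
With the tool pointing down it reaches from about 0.375 to 0.9 m from the base axis. Payload 3.1 kg.
Tool frame: the origin (TCP) lies at the very end of the fingers, on their centre line; the grasp point (between the pads) lies 19 mm behind it; x points along the fingers, y is the direction in which the jaws open and shut, and the axes are right-handed (so a half turn about x gives the same grasp; the last joint's range is limited). The gripper opens to 87 mm and grips with 3 to 60 N. Pads are 19 mm wide; open, the fingers measure 117 mm over their backs; the gripper's body (75 mm by 190 mm) begins 51 mm behind the grasp point.
Start: joints at [1.058, 0.527, 1.433, -0, 1.181, -0.178], TCP at [0.205, 0.59, 0.223] pointing down, gripper open.
Joint ranges: [-3.08, 3.08], [-0.75, 2.2], [0.22, 2.44], [-1.43, 4.57], [0, 2.65], [-2.85, 2.85]. Speed limits (rad/s): [2.79, 2.79, 3.14, 3.14, 3.14, 3.14].

## Interface

Orientations are given as a unit quaternion [x, y, z, w].
In Python, from plant import manip gives the robot as it stands.
- The arm moves only by the tool play_rows, never from a script. Its argument "series" is a list of rows, each an object with "offset": the shift along the tool's x, y, z in m, a list of three; "rotation": the turn, a rotation vector about the tool's x, y, z in rad, a list of three. In form: [{"offset": [x, y, z], "rotation": [rx, ry, rz]}, ...]. A call has exactly 5 rows; each row shifts and turns the pose as measured when the row begins, along the tool's axes as they then stand; what a row does not reach is not made up. A row lasts 1/10 s, in which the tool goes at most 50 mm and 8.59 degrees, less where a joint would pass 70% of its speed; a pose out of reach is approached as far as the arm can. A call is refused whole if a number of a shift passes 0.05 or a number of a turn 0.15, either way. A call with a gripper value outside its range is refused whole. "gripper" is the closure in counts, from 0 (fully open) to 255 (shut), set as the call begins (left out, the last holds). The fingers move at their own pace and stop on an object; "grip_force" is the grip in N (left out, the last holds). Time passes only in rows, so rows that do not move let the fingers close, or fill a call up. It gives the time, the measured TCP pose, the force and the opening at its end, in the units of the state.
- manip.state(): the state, without advancing time (a new reading comes with each control period).
- manip.camera(name): name is "side" or "top"; returns a dict with "frame" (480x640x3 uint8, red, green, blue), "range_z" (480x640 float32, m along the optical axis (not along the pixel's ray), 0 where there is no reading), "K" (3x3 intrinsics, pixels), "rvec" (rotation vector, rad) and "tvec" (3), from world to camera coordinates, as OpenCV has them. Camera axes: x right, y down, z forward; pixel columns grow to the right and rows downward; lengths in m; the calibration is good to about 2 mm. A picture is of the moment at which its call begins.
- manip.hand_in(): hands the job in, once; it reports no verdict.
Trained networks look in the newest picture that a camera, given by its name, has taken for a name from the list of things; names that differ only in an ending like _2 or _b are one class to them, and where a whole thing is asked for, a point or a joint stands for the part that bears it (a point fixed in the world has none). Each returns a list of dicts, best first, with "confidence" (0 to 1); they miss things now and then, are a little off and sometimes report something else, mostly with a low value. They report only what shows in the picture. A call takes as long as a camera call. They do not tell look-alikes from the thing itself.
- manip.cut_out(thing, camera): "mask" (480x640 bool, what is visible of it) and "rect" ([left, top, right, bottom] in pixels, round what is visible of it).
- manip.landmark_of(thing, camera): "uv" ([column, row] in pixels: a listed point, or the origin of a listed thing).
The state is a dict: "clock": time; "qpos": joint angles; "joint_vel": joint speeds; "tau": joint torques, N m; "tool_pos": TCP position; "ee_rot": TCP orientation; "ft_force": force on the tool from outside, world axes, zero at the start; "moment": the same for the moment, N m; "opening": opening from 0.0 (shut) to 1.0 (fully open).
Only numpy, scipy, OpenCV 4.12 (cv2) and the standard library are available. Lean on these libraries where they do the work, as an engineer would, in place of code of your own. Each camera call takes 0.05 s, during which the arm holds its last target.

## Task

Three hardness probes that look alike but for their size stand in the rack: lift out the middle-sized one (28 mm barrel) and bring its tip down inside the painted ring on the tilted, welded test plate, without dragging it across the plate. Hold it square to the plate and press it lightly, so that its sprung nose is about half-way in, and finish while still holding it there for the reading. Do not shift the plate, and leave the other two probes and everything else on the bench where they are.

Things in the scene. Friction and masses are not known exactly. Their poses are not given: they have to be found in the camera images.
- probe_mid: The middle-sized of three look-alike cordless hardness probes standing nose down in the rack: round grey barrel 28 mm across, 110 mm long plus a 6 mm tail cap, about 190 g; below it a 12 mm sprung steel nose, 34 mm long. Origin on the axis at the barrel's lower end, which rests on the rack's top plate; z along the barrel to the tail.
- nose_mid (a joint): How far the middle-sized probe's sprung nose is pushed straight into its barrel, in m: 0 free, 0.012 fully in. About 1.5 N starts it and each further mm takes 0.3 N more (3.3 N half in, 5.1 N fully in).
- tip_mid (a point): Rounded tip (4 mm radius) of the middle-sized probe's nose, on the probe's axis, 34 mm below the barrel's lower end when the nose is free; z as the probe's.
- probe_small: The smallest of three look-alike cordless hardness probes standing nose down in the rack: round grey barrel 21 mm across, 95 mm long plus a 6 mm tail cap, about 120 g; below it a 12 mm sprung steel nose, 34 mm long. Origin on the axis at the barrel's lower end, which rests on the rack's top plate; z along the barrel to the tail. Not to be used.
- probe_big: The biggest of three look-alike cordless hardness probes standing nose down in the rack: round grey barrel 37 mm across, 122 mm long plus a 6 mm tail cap, about 300 g; below it a 12 mm sprung steel nose, 34 mm long. Origin on the axis at the barrel's lower end, which rests on the rack's top plate; z along the barrel to the tail. Not to be used.
- rack: Aluminium probe rack fixed to the bench, 250 mm long (its y), 90 mm wide at the foot; top plate 70 mm wide, its upper face 60 mm above the bench. Three 15 mm holes along its y axis at -80, 0, +80 mm; each holds a probe (which one varies), free once lifted straight up 40 mm; the others' tails stand up to 190 mm above the bench. Origin under its centre on the bench.
- coupon: Test plate and the tilting head it is clamped to, on a fixed stand: 156 (x) x 150 (y) x 10 mm, upper face 45 mm along z from this origin (tilt pivot, 100 mm above the bench). z is the plate's normal, leaning 8 to 30 degrees to its -x side. Weld bead along y in the middle, 2 mm proud; two clamps at the +x edge, 22 mm proud. Stiff friction locks the tilt.
- spot (a point): Centre of the painted white ring (16 mm inside, 22 mm outside, punch mark in the middle) on the plate's upper face, beside the weld, 42 mm towards -x and 25 mm towards +y from the plate's middle; axes as the plate's, z the normal out of the plate.
- brush: Wire brush lying on the bench, 270 mm long, 24 mm wide, 35 mm high, bristles up; origin on the bench near its middle, x along it.
- hammer: Chipping hammer lying on the bench, handle 200 mm along -x, head 170 mm along y; origin under the head.
- pipe_ring: Black pipe coupling standing on end, 90 mm across, 70 mm high; origin under its centre.
- magnet: Flat red triangular magnetic square, about 95 mm across, 16 mm thick; origin under its middle.
- offcut: Steel plate offcut lying flat, 70 x 110 x 10 mm; origin under its centre.
Not all that is in view belongs to the job. What is shaped like the probe_mid but orange, red or turquoise is not meant.

How it is judged:
On the way:
1. the middle-sized probe is lifted out of the rack in the gripper (height (world z) of tip_mid above 0.062 m and contact force between probe_mid and the fingers above 1 N and contact force between probe_mid and rack below 0.1 N and contact force between probe_mid and coupon below 0.1 N), for 0.1 s.
At the end, for the whole second after the job is handed in: The gripper holds the middle-sized probe, at rest, clear of the rack, its tip pressing on the plate within 8 mm of the ring's centre, axis within 7 degrees of square to the plate, nose 3 to 10 mm in, 1.2 to 8 N on the plate; the plate is within 5 mm of where it was (distance between tip_mid and spot below 0.008 m and angle between the z axis of probe_mid and the z axis of coupon, either way round below 0.12 rad and z of probe_mid in the frame of spot above 0.015 m and value of joint nose_mid between 0.003 and 0.01 m and contact force between probe_mid and coupon between 1.2 and 8 N and contact force between probe_mid and the fingers above 2 N and contact force between probe_mid and rack below 0.1 N and linear speed of probe_mid below 0.02 m/s and distance of spot from where it was at the start of the episode below 0.005 m); the arm keeps its last pose, push and grip.
It fails at once if the probe touches the plate away from the ring (more than 15 mm from its centre), or is dragged there (contact force between probe_mid and coupon above 0.5 N and distance between tip_mid and spot above 0.015 m).
It fails at once if the probe is pressed hard on the plate (over 20 N) (contact force between probe_mid and coupon above 20 N).
It fails at once if the test plate is shifted by more than 8 mm (distance of spot from where it was at the start of the episode above 0.008 m).
It fails at once if another probe or a thing lying on the bench is moved by more than 30 mm (distance of any of probe_small, probe_big, brush, hammer, pipe_ring, magnet, offcut from where it was at the start of the episode above 0.03 m).
It also fails if it takes over 38 s, if anything falls off the work surface, if the arm or the gripper's body presses on something with over 40 N, if the wrist force passes 120 N, or if a joint passes its speed limit or range.

## Working session

There is one attempt and no reset: what is moved stays moved. The work goes in short steps, Python scripts to look and compute and a tool call to move; the robot and the scene stay as the last step left them, time stands still between calls to the robot, and variables do not carry over. Pictures are saved under pics/ and viewed, and the job is handed in when it is done.

Besides the shell and the picture viewer there is one more tool, called after "Emit:" in YAML: its name, and indented under it one key for each argument. play_rows: Moves the arm, as the interface text tells. Its arguments: {"type":"object","properties":{"series":{"type":"array"},"gripper":{"type":"number"},"grip_force":{"type":"number"}},"required":["series"]}

```bash
mkdir -p pics
cat > h.py <<'E'
import numpy as np,cv2
from plant import manip
from scipy.spatial.transform import Rotation as R
def pts(c):
    K=c["K"];Rm=cv2.Rodrigues(np.array(c["rvec"],float))[0];t=np.array(c["tvec"],float).ravel()
    z=c["range_z"];v,u=np.mgrid[:480,:640]
    P=np.stack([(u-K[0][2])/K[0][0]*z,(v-K[1][2])/K[1][1]*z,z],-1)
    return (P-t)@Rm
E
python3 - <<'E'
from h import *
s=manip.state();print(s)
for n in("side","top"):
    c=manip.camera(n);cv2.imwrite(f"pics/{n}0.png",c["frame"][...,::-1]);np.savez(f"{n}0.npz",**c)
    Rm=cv2.Rodrigues(np.array(c["rvec"],float))[0];print(n,-Rm.T@np.array(c["tvec"]).ravel(),Rm[2],c["K"])
    W=pts(c)
    for th in["probe_mid","probe_small","probe_big","rack","coupon","spot","tip_mid"]:
        if th!="spot":
          for d in manip.cut_out(th,n)[:4]:
            m=d["mask"]&(c["range_z"]>0);print(th,"cut",round(d["confidence"],2),d["rect"],np.median(W[m],0).round(3),W[m].max(0).round(3))
        for d in manip.landmark_of(th,n)[:4]:
            u,v=d["uv"];print(th,"lm",round(d["confidence"],2),u,v,W[int(v),int(u)].round(3) if 0<=v<480 and 0<=u<640 else '')
E
```

```text
{'clock': 0.0, 'qpos': array([ 1.05846035e+00,  5.28450909e-01,  1.43389385e+00,  2.10795642e-05,
        1.18139123e+00, -1.78521321e-01]), 'joint_vel': array([ 0.00094169,  0.00131994, -0.00100476, -0.00027834, -0.00061985,
        0.00236707]), 'tau': array([-3.53522619e-04, -4.40043819e+01, -1.76588559e+01,  6.33081933e-02,
        5.83057653e-02, -1.45943736e-04]), 'tool_pos': array([0.20439842, 0.58986405, 0.2215837 ]), 'ee_rot': array([ 0.11676613,  0.69754251, -0.11818751,  0.69701637]), 'ft_force': array([ 0.08999151, -0.9246752 , -0.45076728]), 'moment': array([-0.0375615 ,  0.0120632 , -0.02062832]), 'opening': 0.9977459196263627}
side [ 0.15553432 -0.78739149  0.69302864] [ 0.37949833  0.71693328 -0.58479713] [[452.02984457   0.         320.68148259]
 [  0.         452.02984457 239.06651343]
 [  0.           0.           1.        ]]
probe_mid cut 0.83 [279.9, 286.5, 298.9, 346.6] [ 0.379 -0.242  0.098] [ 0.397 -0.188  0.149]
probe_mid cut 0.78 [358.9, 236.2, 382.9, 297.6] [ 0.602 -0.176  0.089] [0.746 0.015 0.149]
probe_mid cut 0.74 [327.7, 258.0, 343.6, 309.2] [ 0.484 -
[... 2148 characters left out ...]
 0.45 [325.8, 230.3, 349.4, 256.8] [ 0.491 -0.144  0.185] [ 0.514 -0.127  0.193]
probe_small lm 0.62 180.2 214.5 [0.565 0.186 0.144]
probe_small lm 0.54 281.0 313.5 [ 0.356 -0.022  0.019]
probe_small lm 0.5 406.8 253.7 [ 0.479 -0.296  0.128]
probe_big cut 0.7 [324.8, 230.7, 348.2, 257.5] [ 0.493 -0.143  0.185] [ 0.515 -0.127  0.193]
probe_big lm 0.7 333.7 248.9 [ 0.484 -0.136  0.18 ]
rack cut 0.68 [313.9, 233.3, 425.8, 279.2] [ 0.475 -0.228  0.06 ] [ 0.543 -0.099  0.16 ]
rack lm 0.86 367.4 256.4 [ 0.479 -0.218  0.079]
coupon cut 0.79 [132.2, 164.6, 220.7, 261.5] [0.565 0.193 0.146] [0.719 0.326 0.201]
coupon lm 0.93 177.4 212.9 [0.569 0.192 0.146]
spot lm 0.84 171.0 239.7 [0.515 0.208 0.126]
```

Run:
```python
import cv2
a=cv2.imread("pics/side0.png");b=cv2.imread("pics/top0.png")
cv2.imwrite("pics/sc.png",cv2.resize(a[130:400,220:460],None,fx=2.2,fy=2.2,interpolation=2))
cv2.imwrite("pics/tc.png",cv2.resize(b[150:330,110:440],None,fx=2.4,fy=2.4,interpolation=2))
```

```text
(no output)
```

View pics/sc.png

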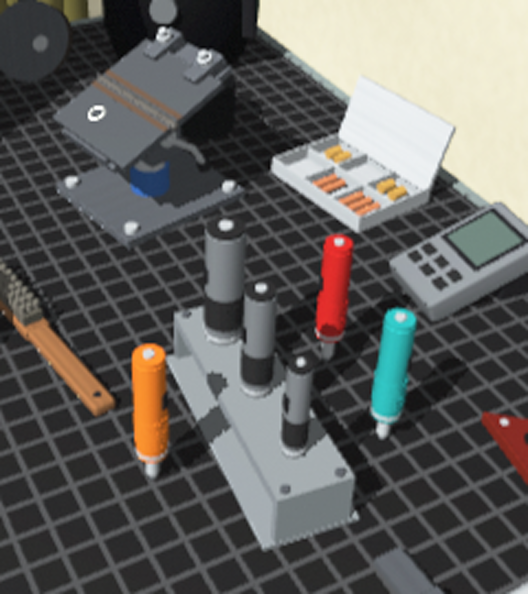

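View pics/tc.png

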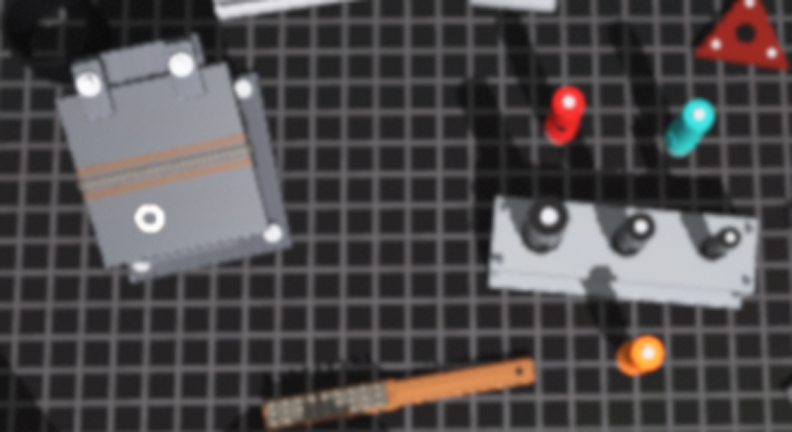

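View pics/top0.png

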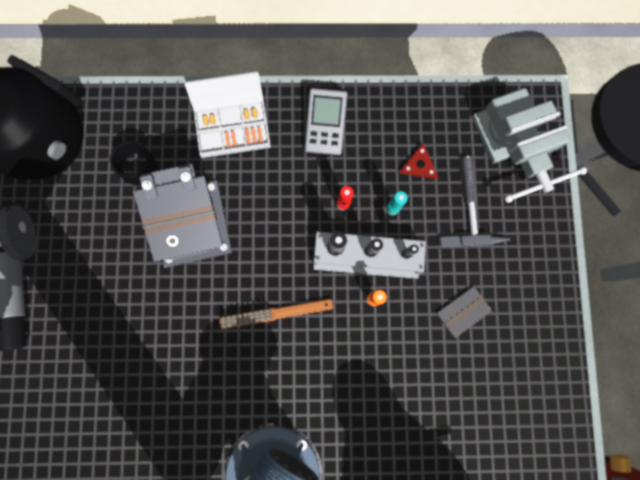

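The side and top pictures show three grey probes in the rack, with mid in the middle hole (top about (373,246), big at (335,243), small at (410,251)). The ring is at top (172,241) and side (263,182). The brush, decoys and other things are clear of the rack. Next I'll measure precisely.

```bash
cat > meas.py <<'E'
from h import *
from scipy.optimize import least_squares
Ws={}
for n in("side","top"):
    c=dict(np.load(f"{n}0.npz"));W=pts(c);Ws[n]=(c,W);f=c["frame"].astype(int);z=c["range_z"]>0
    # plate plane
    m=(abs(W[...,0]-0.54)<0.12)&(abs(W[...,1]-0.19)<0.12)&(W[...,2]>0.09)&z
    P=W[m];best=0;rng=np.random.default_rng(0)
    for _ in range(500):
        a=P[rng.choice(len(P),3,False)];nn=np.cross(a[1]-a[0],a[2]-a[0]);L=np.linalg.norm(nn)
        if L<1e-5: continue
        nn/=L;i=abs((P-a[0])@nn)<0.002
        if i.sum()>best:best=i.sum();bi=i
    Q=P[bi];
    for _ in range(3):
        cen=Q.mean(0);nn=np.linalg.svd(Q-cen,full_matrices=False)[2][2];nn*=np.sign(nn[2]);Q=P[abs((P-cen)@nn)<0.002]
    print(n,"plane",best,nn.round(4),np.degrees(np.arccos(nn[2])),cen.round(4),"std",((Q-cen)@nn).std())
    # ring via ray-plane
    w=(f.min(-1)>150);v,u=np.mgrid[:480,:640]
    m2=w&(np.linalg.norm(W-[.511,.208,.123],axis=-1)<0.025)
    wt=f.mean(-1);box=(np.linalg.norm(W-[.511,.208,.123],axis=-1)<0.02)
    wt=np.where(box,np.clip(wt-130,0,None),0)
    for uu,vv in[(u[m2].mean(),v[m2].mean()),((u*wt).sum()/wt.sum(),(v*wt).sum()/wt.sum())]:
        Rm=cv2.Rodrigues(c["rvec"])[0];C=-Rm.T@c["tvec"].ravel();d=Rm.T@np.linalg.solve(c["K"],[uu,vv,1])
        s=((cen-C)@nn)/(d@nn);print(" ring",m2.sum(),uu,vv,(C+s*d).round(4))
    for name,r,x,y,h0,h1 in[("big",.0185,.491,-.145,.1,.178),("mid",.014,.485,-.222,.1,.166),("small",.0105,.48,-.302,.1,.151)]:
        m=(np.hypot(W[...,0]-x,W[...,1]-y)<0.032)&(W[...,2]>h0)&(W[...,2]<h1)&z
        P=W[m]
        for rr in (r,None):
            fun=(lambda p:np.hypot(P[:,0]-p[0],P[:,1]-p[1])-(r if rr else p[2]))
            o=least_squares(fun,[x,y,r],loss="soft_l1",f_scale=.001);print(" ",name,m.sum(),o.x.round(4),np.abs(o.fun).mean().round(4))
        t=(np.hypot(W[...,0]-o.x[0],W[...,1]-o.x[1])<0.8*r)&(W[...,2]>h1)&z
        print("   tail",t.sum(),W[t].mean(0).round(4),W[t].max(0).round(4))
    m=(abs(W[...,0]-.48)<.06)&(abs(W[...,1]+.225)<.15)&(abs(W[...,2]-.06)<.006)&z
    r=cv2.minAreaRect((W[m][:,:2]*1000).astype(np.float32));print(" rack",m.sum(),r,np.median(W[m][:,2]))
s=manip.state();print(R.from_quat(s["ee_rot"]).as_matrix().round(3))
E
python3 meas.py
```

```text
side plane 1728 [-0.3877 -0.0834  0.918 ] 23.36329767642431 [0.5484 0.1849 0.1363] std 0.0010211231054406207
 ring 39 263.38461538461536 181.02564102564102 [0.5099 0.2089 0.1222]
 ring 39 263.3148522475696 181.0590047165271 [0.5097 0.2089 0.1221]
  big 573 [ 0.498  -0.1453  0.0185] 0.0009
  big 573 [ 0.4979 -0.1455  0.0183] 0.0009
   tail 102 [ 0.4975 -0.1462  0.1843] [ 0.512  -0.1318  0.1869]
  mid 400 [ 0.4904 -0.225   0.014 ] 0.0008
  mid 400 [ 0.4903 -0.225   0.0139] 0.0008
   tail 74 [ 0.4903 -0.2255  0.1723] [ 0.5015 -0.2148  0.1759]
  small 252 [ 0.4826 -0.3045  0.0105] 0.0007
  small 252 [ 0.4827 -0.3044  0.0106] 0.0007
   tail 47 [ 0.4822 -0.3052  0.1574] [ 0.4907 -0.2965  0.1606]
 rack 2238 ((489.8546142578125, -225.63917541503906), (253.00831604003906, 71.65143585205078), 84.53585815429688) 0.05795382103988064
top plane 3293 [-0.3879 -0.0825  0.918 ] 23.36234473148017 [0.5519 0.1894 0.1402] std 0.0010883389021044785
 ring 158 172.18354430379748 240.50632911392404 [0.5115 0.2054 0.1246]
 ring 158 171.81864091226439 240.68010239702116 [0.5111 0.2062 0.1245]
  big 96 [ 0.499  -0.1464  0.0185] 0.0004
  big 96 [ 0.4989 -0.1463  0.0184] 0.0004
   tail 166 [ 0.4988 -0.1465  0.1866] [ 0.5132 -0.132   0.1927]
  mid 80 [ 0.4912 -0.2261  0.014 ] 0.0004
  mid 80 [ 0.4912 -0.2261  0.014 ] 0.0004
   tail 91 [ 0.4911 -0.2262  0.1748] [ 0.5024 -0.2151  0.1801]
  small 59 [ 0.483  -0.3058  0.0105] 0.0005
  small 59 [ 0.4832 -0.3062  0.0109] 0.0005
   tail 50 [ 0.4833 -0.306   0.1597] [ 0.4913 -0.2983  0.1638]
 rack 2540 ((490.9102783203125, -226.0787811279297), (250.01571655273438, 70.5939712524414), 84.3731918334961) 0.060396604334138695
[[-0.     0.328  0.945]
 [-0.     0.945 -0.328]
 [-1.    -0.    -0.   ]]
```

```bash
cat > plan.py <<'E'
from h import *
def down(yaw): # tool x down, y at yaw(deg)
    a=np.radians(yaw);y=np.array([np.cos(a),np.sin(a),0]);x=np.array([0,0,-1.]);return R.from_matrix(np.stack([x,y,np.cross(x,y)],1))
def go(wps,dmax=.04,rmax=.12,state=None):
    s=state or manip.state();p=np.array(s["tool_pos"]);r=R.from_quat(s["ee_rot"])
    print("t",round(s["clock"],2),"p",p.round(4),"f",np.round(s["ft_force"],2),"open",round(s["opening"],3))
    out=[]
    for tp,tr in wps:
        tp=np.array(tp);rv=(r.inv()*tr).as_rotvec();n=int(np.ceil(max(np.linalg.norm(tp-p)/dmax,np.linalg.norm(rv)/rmax,1)))
        print("->",tp.round(4),n,"rows, dist",np.linalg.norm(tp-p).round(4),"ang",np.linalg.norm(rv).round(4))
        for k in range(n):
            o=r.inv().apply((tp-p)/n);out.append((o,rv/n));
            r=r*R.from_rotvec(rv/n)
        p,r=tp,tr
    for i,(o,w) in enumerate(out): print(i//5,i%5,o.round(3).tolist(),w.round(3).tolist())
E
python3 - <<'E'
from plan import *
go([([.205,.59,.32],down(70.8)),([.42,.30,.34],down(40)),([.491,-.2255,.32],down(-5.6))],.045)
E
```

```text
t 1.4 p [0.2047 0.5905 0.2225] f [-0.85 -0.25  0.83] open 0.996
-> [0.205 0.59  0.32 ] 3 rows, dist 0.0975 ang 0.0013
-> [0.42 0.3  0.34] 9 rows, dist 0.3616 ang 0.5376
-> [ 0.491  -0.2255  0.32  ] 12 rows, dist 0.5307 ang 0.7959
0 0 [-0.032, -0.0, 0.0] [0.0, -0.0, 0.0]
0 1 [-0.032, -0.0, 0.0] [0.0, -0.0, 0.0]
0 2 [-0.032, -0.0, 0.0] [0.0, -0.0, 0.0]
0 3 [-0.002, -0.023, 0.033] [0.06, 0.0, 0.0]
0 4 [-0.002, -0.021, 0.034] [0.06, 0.0, 0.0]
1 0 [-0.002, -0.018, 0.036] [0.06, 0.0, 0.0]
1 1 [-0.002, -0.016, 0.037] [0.06, 0.0, 0.0]
1 2 [-0.002, -0.014, 0.038] [0.06, 0.0, 0.0]
1 3 [-0.002, -0.012, 0.038] [0.06, 0.0, 0.0]
1 4 [-0.002, -0.01, 0.039] [0.06, 0.0, 0.0]
2 0 [-0.002, -0.007, 0.039] [0.06, 0.0, 0.0]
2 1 [-0.002, -0.005, 0.04] [0.06, 0.0, 0.0]
2 2 [0.002, -0.024, 0.037] [0.066, 0.0, 0.0]
2 3 [0.002, -0.021, 0.039] [0.066, 0.0, 0.0]
2 4 [0.002, -0.018, 0.04] [0.066, 0.0, 0.0]
3 0 [0.002, -0.016, 0.041] [0.066, 0.0, 0.0]
3 1 [0.002, -0.013, 0.042] [0.066, 0.0, 0.0]
3 2 [0.002, -0.01, 0.043] [0.066, 0.0, 0.0]
3 3 [0.002, -0.007, 0.044] [0.066, 0.0, 0.0]
3 4 [0.002, -0.004, 0.044] [0.066, 0.0, 0.0]
4 0 [0.002, -0.001, 0.044] [0.066, 0.0, 0.0]
4 1 [0.002, 0.001, 0.044] [0.066, 0.0, 0.0]
4 2 [0.002, 0.004, 0.044] [0.066, 0.0, 0.0]
4 3 [0.002, 0.007, 0.044] [0.066, 0.0, 0.0]
```

Emit:
play_rows:
  series:
    - {"offset":[-0.032,0,0],"rotation":[0,0,0]}
    - {"offset":[-0.032,0,0],"rotation":[0,0,0]}
    - {"offset":[-0.032,0,0],"rotation":[0,0,0]}
    - {"offset":[-0.002,-0.023,0.033],"rotation":[0.06,0,0]}
    - {"offset":[-0.002,-0.021,0.034],"rotation":[0.06,0,0]}
  gripper: 0
  grip_force: 40

```text
clock: 1.9
tool_pos: [0.2501, 0.527, 0.3246]
ee_rot: [0.157, 0.69, -0.158, 0.689]
ft_force: [0.8, 0.7, 0.4]
opening: 1.0
```

Emit:
play_rows:
  series:
    - {"offset":[-0.002,-0.018,0.036],"rotation":[0.06,0,0]}
    - {"offset":[-0.002,-0.016,0.037],"rotation":[0.06,0,0]}
    - {"offset":[-0.002,-0.014,0.038],"rotation":[0.06,0,0]}
    - {"offset":[-0.002,-0.012,0.038],"rotation":[0.06,0,0]}
    - {"offset":[-0.002,-0.01,0.039],"rotation":[0.06,0,0]}

```text
clock: 2.4
tool_pos: [0.3736, 0.3603, 0.3368]
ee_rot: [0.263, 0.656, -0.261, 0.657]
ft_force: [1.0, 0.2, 0.6]
opening: 0.998
```

Run:
```python
from plan import *
go([([.491,-.2255,.32],down(-5.6))],.045)
```

```text
t 2.4 p [0.3736 0.3603 0.3368] f [1.   0.18 0.58] open 0.998
-> [ 0.491  -0.2255  0.32  ] 14 rows, dist 0.5977 ang 0.9088
0 0 [0.001, -0.025, 0.035] [0.065, -0.0, -0.0]
0 1 [0.001, -0.022, 0.036] [0.065, -0.0, -0.0]
0 2 [0.001, -0.02, 0.038] [0.065, -0.0, -0.0]
0 3 [0.001, -0.017, 0.039] [0.065, -0.0, -0.0]
0 4 [0.001, -0.015, 0.04] [0.065, -0.0, -0.0]
1 0 [0.001, -0.012, 0.041] [0.065, -0.0, -0.0]
1 1 [0.001, -0.009, 0.042] [0.065, -0.0, -0.0]
1 2 [0.001, -0.007, 0.042] [0.065, -0.0, -0.0]
1 3 [0.001, -0.004, 0.042] [0.065, -0.0, -0.0]
1 4 [0.001, -0.001, 0.043] [0.065, -0.0, -0.0]
2 0 [0.001, 0.002, 0.043] [0.065, -0.0, -0.0]
2 1 [0.001, 0.004, 0.042] [0.065, -0.0, -0.0]
2 2 [0.001, 0.007, 0.042] [0.065, -0.0, -0.0]
2 3 [0.001, 0.01, 0.042] [0.065, -0.0, -0.0]
```

Tracking is good.

Emit:
play_rows:
  series:
    - {"offset":[0.001,-0.025,0.035],"rotation":[0.065,0,0]}
    - {"offset":[0.001,-0.022,0.036],"rotation":[0.065,0,0]}
    - {"offset":[0.001,-0.02,0.038],"rotation":[0.065,0,0]}
    - {"offset":[0.001,-0.017,0.039],"rotation":[0.065,0,0]}
    - {"offset":[0.001,-0.015,0.04],"rotation":[0.065,0,0]}

```text
clock: 2.9
tool_pos: [0.4181, 0.1434, 0.3327]
ee_rot: [0.372, 0.601, -0.366, 0.605]
ft_force: [-0.1, 0.3, 1.3]
opening: 0.998
```

Emit:
play_rows:
  series:
    - {"offset":[0.001,-0.012,0.041],"rotation":[0.065,0,0]}
    - {"offset":[0.001,-0.009,0.042],"rotation":[0.065,0,0]}
    - {"offset":[0.001,-0.007,0.042],"rotation":[0.065,0,0]}
    - {"offset":[0.001,-0.004,0.042],"rotation":[0.065,0,0]}
    - {"offset":[0.001,-0.001,0.043],"rotation":[0.065,0,0]}

```text
clock: 3.4
tool_pos: [0.4568, -0.0753, 0.3287]
ee_rot: [0.47, 0.529, -0.461, 0.535]
ft_force: [-0.0, 1.0, 0.2]
opening: 0.998
```

Emit:
play_rows:
  series:
    - {"offset":[0.001,0.002,0.043],"rotation":[0.065,0,0]}
    - {"offset":[0.001,0.004,0.042],"rotation":[0.065,0,0]}
    - {"offset":[0.001,0.007,0.042],"rotation":[0.065,0,0]}
    - {"offset":[0.001,0.01,0.042],"rotation":[0.065,0,0]}
    - {"offset":[0,0,0],"rotation":[0,0,0]}

```text
clock: 3.9
tool_pos: [0.486, -0.2572, 0.325]
ee_rot: [0.54, 0.458, -0.53, 0.467]
ft_force: [-0.7, 1.0, 0.3]
opening: 1.0
```

Run:
```python
from plan import *
go([([.491,-.2255,.20],down(-5.6)),([.491,-.2255,.116],down(-5.6))],.03)
print(manip.state()["qpos"].round(3))
```

```text
t 3.9 p [ 0.486  -0.2572  0.325 ] f [-0.71  1.01  0.34] open 1.0
-> [ 0.491  -0.2255  0.2   ] 5 rows, dist 0.129 ang 0.0509
-> [ 0.491  -0.2255  0.116 ] 3 rows, dist 0.084 ang 0.0
0 0 [0.025, -0.0, -0.006] [-0.01, -0.0, -0.004]
0 1 [0.025, -0.0, -0.006] [-0.01, -0.0, -0.004]
0 2 [0.025, -0.0, -0.006] [-0.01, -0.0, -0.004]
0 3 [0.025, 0.0, -0.006] [-0.01, -0.0, -0.004]
0 4 [0.025, 0.0, -0.006] [-0.01, -0.0, -0.004]
1 0 [0.028, 0.0, 0.0] [0.0, 0.0, 0.0]
1 1 [0.028, 0.0, 0.0] [0.0, 0.0, 0.0]
1 2 [0.028, 0.0, 0.0] [0.0, 0.0, 0.0]
[-0.697  0.311  1.499  0.012  1.318 -0.554]
```

Emit:
play_rows:
  series:
    - {"offset":[0.01,0,-0.016],"rotation":[-0.025,0,-0.01]}
    - {"offset":[0.02,0,-0.012],"rotation":[-0.02,0,-0.01]}
    - {"offset":[0.02,0,0],"rotation":[0,0,0]}
    - {"offset":[0.02,0,0],"rotation":[0,0,0]}
    - {"offset":[0,0,0],"rotation":[0,0,0]}

```text
clock: 4.4
tool_pos: [0.4886, -0.2195, 0.2511]
ee_rot: [0.522, 0.48, -0.522, 0.473]
ft_force: [-0.3, 0.2, 0.3]
opening: 0.999
```

Run:
```python
from plan import *
go([([.491,-.2255,.20],down(-5.6)),([.491,-.2255,.116],down(-5.6))],.03)
```

```text
t 4.4 p [ 0.4886 -0.2195  0.2511] f [-0.27  0.25  0.27] open 0.999
-> [ 0.491  -0.2255  0.2   ] 2 rows, dist 0.0515 ang 0.0124
-> [ 0.491  -0.2255  0.116 ] 3 rows, dist 0.084 ang 0.0
0 0 [0.026, 0.002, 0.003] [0.004, -0.004, 0.003]
0 1 [0.026, 0.002, 0.003] [0.004, -0.004, 0.003]
0 2 [0.028, 0.0, 0.0] [0.0, 0.0, 0.0]
0 3 [0.028, 0.0, 0.0] [0.0, 0.0, 0.0]
0 4 [0.028, 0.0, 0.0] [0.0, 0.0, 0.0]
```

Emit:
play_rows:
  series:
    - {"offset":[0.02,0.001,0.003],"rotation":[0.004,-0.004,0.003]}
    - {"offset":[0.02,0.001,0.002],"rotation":[0.004,-0.004,0.003]}
    - {"offset":[0.02,0,0],"rotation":[0,0,0]}
    - {"offset":[0.01,0,0],"rotation":[0,0,0]}
    - {"offset":[0,0,0],"rotation":[0,0,0]}

```text
clock: 4.9
tool_pos: [0.4915, -0.2161, 0.1825]
ee_rot: [0.521, 0.477, -0.521, 0.479]
ft_force: [-0.1, -0.3, -0.0]
opening: 0.999
```

Run:
```python
from plan import *
go([([.491,-.2255,.116],down(-5.6))],.02)
```

```text
t 4.9 p [ 0.4915 -0.2161  0.1825] f [-0.06 -0.34 -0.01] open 0.999
-> [ 0.491  -0.2255  0.116 ] 4 rows, dist 0.0672 ang 0.0119
0 0 [0.017, 0.0, 0.002] [0.003, 0.0, -0.001]
0 1 [0.017, 0.0, 0.002] [0.003, 0.0, -0.001]
0 2 [0.017, 0.0, 0.002] [0.003, 0.0, -0.001]
0 3 [0.017, 0.0, 0.002] [0.003, 0.0, -0.001]
```

Emit:
play_rows:
  series:
    - {"offset":[0.015,0,0.009],"rotation":[0.01,0,0]}
    - {"offset":[0.015,0,0.001],"rotation":[0.002,0,0]}
    - {"offset":[0.015,0,0],"rotation":[0,0,0]}
    - {"offset":[0.01,0,0],"rotation":[0,0,0]}
    - {"offset":[0,0,0],"rotation":[0,0,0]}

```text
clock: 5.4
tool_pos: [0.4952, -0.226, 0.1322]
ee_rot: [0.524, 0.471, -0.521, 0.481]
ft_force: [0.1, 1.1, -0.4]
opening: 1.0
```

Run:
```python
from plan import *
go([([.491,-.2255,.116],down(-5.6))],.02)
```

```text
t 5.4 p [ 0.4952 -0.226   0.1322] f [ 0.05  1.08 -0.43] open 1.0
-> [ 0.491  -0.2255  0.116 ] 1 rows, dist 0.0167 ang 0.0141
0 0 [0.016, -0.004, -0.0] [0.004, 0.006, -0.012]
```

Emit:
play_rows:
  series:
    - {"offset":[0.012,-0.004,0],"rotation":[0.004,0.006,-0.012]}
    - {"offset":[0.004,0,0],"rotation":[0,0,0]}
    - {"offset":[0,0,0],"rotation":[0,0,0]}
    - {"offset":[0,0,0],"rotation":[0,0,0]}
    - {"offset":[0,0,0],"rotation":[0,0,0]}

```text
clock: 5.9
tool_pos: [0.4926, -0.2263, 0.1173]
ee_rot: [0.524, 0.474, -0.523, 0.476]
ft_force: [-0.3, -0.7, 0.6]
opening: 0.999
```

Run:
```python
from plan import *
go([([.491,-.2255,.116],down(-5.6))],.02)
```

```text
t 5.9 p [ 0.4926 -0.2263  0.1173] f [-0.31 -0.66  0.58] open 0.999
-> [ 0.491  -0.2255  0.116 ] 1 rows, dist 0.0022 ang 0.0032
0 0 [0.001, -0.002, -0.001] [0.0, 0.001, -0.003]
```

Good. Correct the rest while closing.

Emit:
play_rows:
  series:
    - {"offset":[0,-0.0015,-0.0008],"rotation":[0,0,-0.003]}
    - {"offset":[0,0,0],"rotation":[0,0,0]}
    - {"offset":[0,0,0],"rotation":[0,0,0]}
    - {"offset":[0,0,0],"rotation":[0,0,0]}
    - {"offset":[0,0,0],"rotation":[0,0,0]}
  gripper: 255
  grip_force: 40

```text
clock: 6.4
tool_pos: [0.4915, -0.2256, 0.1181]
ee_rot: [-0.523, -0.474, 0.524, -0.476]
ft_force: [0.5, 1.2, 0.6]
opening: 0.629
```

Emit:
play_rows:
  series:
    - {"offset":[0,0,0],"rotation":[0,0,0]}
    - {"offset":[0,0,0],"rotation":[0,0,0]}
    - {"offset":[0,0,0],"rotation":[0,0,0]}
    - {"offset":[0,0,0],"rotation":[0,0,0]}
    - {"offset":[0,0,0],"rotation":[0,0,0]}

```text
clock: 6.9
tool_pos: [0.4915, -0.2256, 0.1181]
ee_rot: [-0.523, -0.474, 0.524, -0.476]
ft_force: [0.5, 0.6, 0.3]
opening: 0.315
```

Emit:
play_rows:
  series:
    - {"offset":[0,0,0],"rotation":[0,0,0]}
    - {"offset":[0,0,0],"rotation":[0,0,0]}
    - {"offset":[-0.005,0,0],"rotation":[0,0,0]}
    - {"offset":[-0.012,0,0],"rotation":[0,0,0]}
    - {"offset":[-0.015,0,0],"rotation":[0,0,0]}

```text
clock: 7.4
tool_pos: [0.4905, -0.2249, 0.1497]
ee_rot: [-0.523, -0.476, 0.524, -0.474]
ft_force: [0.9, 0.4, -1.8]
opening: 0.313
```

Emit:
play_rows:
  series:
    - {"offset":[-0.015,0,0],"rotation":[0,0,0]}
    - {"offset":[-0.02,0,0],"rotation":[0,0,0]}
    - {"offset":[-0.03,0,0],"rotation":[0,0,0]}
    - {"offset":[-0.03,0,0],"rotation":[0,0,0]}
    - {"offset":[-0.03,0,0],"rotation":[0,0,0]}

```text
clock: 7.9
tool_pos: [0.4879, -0.2229, 0.2802]
ee_rot: [-0.523, -0.478, 0.525, -0.472]
ft_force: [1.4, -0.3, -0.9]
opening: 0.314
```

```bash
cat > t.py <<'E'
from plan import *
n=np.array([-.388,-.083,.918]);n/=np.linalg.norm(n)
spot=np.array([.511,.207,.124])
H=.134-.026+.019   # placeholder
def tilt(yaw):
    x=-n;a=np.radians(yaw);y=np.array([np.cos(a),np.sin(a),0]);y-=x*(y@x);y/=np.linalg.norm(y)
    return R.from_matrix(np.stack([x,y,np.cross(x,y)],1))
E
python3 - <<'E'
from t import *
print(manip.state()["qpos"].round(3))
# tip below TCP: tcp z at grip .1181, barrel end .060, tip 34 below
L=.1181-.060+.034
go([([.491,-.2255,.33],down(-5.6)),(spot+n*(L+.10),tilt(35))],.04,.1)
E
```

```text
[-0.636  0.346  1.576 -0.002  1.23  -0.538]
t 7.9 p [ 0.4879 -0.2229  0.2802] f [ 1.38 -0.31 -0.95] open 0.314
-> [ 0.491  -0.2255  0.33  ] 2 rows, dist 0.0499 ang 0.0101
-> [0.4365 0.1911 0.3003] 11 rows, dist 0.4212 ang 0.8407
0 0 [-0.025, 0.001, 0.001] [0.0, -0.002, 0.005]
0 1 [-0.025, 0.002, 0.001] [0.0, -0.002, 0.005]
0 2 [0.003, -0.009, -0.037] [-0.066, -0.002, 0.038]
0 3 [0.002, -0.006, -0.038] [-0.066, -0.002, 0.038]
0 4 [0.002, -0.004, -0.038] [-0.066, -0.002, 0.038]
1 0 [0.002, -0.001, -0.038] [-0.066, -0.002, 0.038]
1 1 [0.002, 0.001, -0.038] [-0.066, -0.002, 0.038]
1 2 [0.002, 0.004, -0.038] [-0.066, -0.002, 0.038]
1 3 [0.002, 0.006, -0.038] [-0.066, -0.002, 0.038]
1 4 [0.002, 0.008, -0.037] [-0.066, -0.002, 0.038]
2 0 [0.002, 0.011, -0.037] [-0.066, -0.002, 0.038]
2 1 [0.003, 0.013, -0.036] [-0.066, -0.002, 0.038]
2 2 [0.003, 0.015, -0.035] [-0.066, -0.002, 0.038]
```

Emit:
play_rows:
  series:
    - {"offset":[-0.025,0,0],"rotation":[0,0,0]}
    - {"offset":[-0.02,0.002,-0.01],"rotation":[0,0,0.01]}
    - {"offset":[0.003,-0.008,-0.035],"rotation":[-0.066,-0.002,0.038]}
    - {"offset":[0.002,-0.006,-0.038],"rotation":[-0.066,-0.002,0.038]}
    - {"offset":[0.002,-0.004,-0.038],"rotation":[-0.066,-0.002,0.038]}

```text
clock: 8.4
tool_pos: [0.4802, -0.1044, 0.3291]
ee_rot: [0.501, 0.485, -0.445, 0.562]
ft_force: [0.3, -0.8, -1.5]
opening: 0.314
```

Emit:
play_rows:
  series:
    - {"offset":[0.002,-0.001,-0.038],"rotation":[-0.066,-0.002,0.038]}
    - {"offset":[0.002,0.001,-0.038],"rotation":[-0.066,-0.002,0.038]}
    - {"offset":[0.002,0.004,-0.038],"rotation":[-0.066,-0.002,0.038]}
    - {"offset":[0.002,0.006,-0.038],"rotation":[-0.066,-0.002,0.038]}
    - {"offset":[0.002,0.008,-0.037],"rotation":[-0.066,-0.002,0.038]}

```text
clock: 8.9
tool_pos: [0.4499, 0.0921, 0.3166]
ee_rot: [0.442, 0.498, -0.3, 0.683]
ft_force: [-0.2, -0.1, -1.5]
opening: 0.313
```

Run:
```python
from t import *
print(manip.state()["qpos"].round(3))
L=.1181-.060+.034
go([(spot+n*(L+.10),tilt(35))],.03,.08)
```

```text
[-0.081  0.044  1.922  0.074  0.851 -0.569]
t 8.9 p [0.4499 0.0921 0.3166] f [-0.23 -0.11 -1.47] open 0.313
-> [0.4365 0.1911 0.3003] 4 rows, dist 0.1012 ang 0.2055
0 0 [0.003, 0.007, -0.024] [-0.046, 0.002, 0.022]
0 1 [0.004, 0.008, -0.024] [-0.046, 0.002, 0.022]
0 2 [0.004, 0.009, -0.023] [-0.046, 0.002, 0.022]
0 3 [0.004, 0.01, -0.023] [-0.046, 0.002, 0.022]
```

Emit:
play_rows:
  series:
    - {"offset":[0.003,0.007,-0.02],"rotation":[-0.046,0.002,0.022]}
    - {"offset":[0.004,0.008,-0.02],"rotation":[-0.046,0.002,0.022]}
    - {"offset":[0.004,0.008,-0.02],"rotation":[-0.046,0.002,0.022]}
    - {"offset":[0.002,0.004,-0.01],"rotation":[-0.03,0.002,0.015]}
    - {"offset":[0,0,0],"rotation":[0,0,0]}

```text
clock: 9.4
tool_pos: [0.4348, 0.174, 0.3052]
ee_rot: [0.399, 0.51, -0.222, 0.729]
ft_force: [-0.0, -0.5, -1.4]
opening: 0.314
```

Run:
```python
from t import *
L=.1181-.060+.034
go([(spot+n*(L+.05),tilt(35))],.03,.08)
```

```text
t 9.4 p [0.4348 0.174  0.3052] f [-0.04 -0.49 -1.45] open 0.314
-> [0.4559 0.1952 0.2544] 2 rows, dist 0.0589 ang 0.0079
0 0 [0.028, 0.005, -0.007] [-0.001, -0.002, 0.003]
0 1 [0.028, 0.005, -0.007] [-0.001, -0.002, 0.003]
```

Emit:
play_rows:
  series:
    - {"offset":[0.004,0.004,-0.006],"rotation":[0,0,0]}
    - {"offset":[0.015,0.004,-0.006],"rotation":[0,0,0]}
    - {"offset":[0.02,0,0],"rotation":[0,0,0]}
    - {"offset":[0.01,0,0],"rotation":[0,0,0]}
    - {"offset":[0,0,0],"rotation":[0,0,0]}

```text
clock: 9.9
tool_pos: [0.4561, 0.1913, 0.2618]
ee_rot: [0.401, 0.507, -0.224, 0.729]
ft_force: [-0.3, 0.2, -1.7]
opening: 0.313
```

Run:
```python
from t import *
L=.1181-.060+.034
go([(spot+n*(L+.05),tilt(35))],.03,.08)
for k in("side","top"):
    c=manip.camera(k);np.savez(f"{k}1.npz",**c)
    s=manip.state();p=s["tool_pos"];r=R.from_quat(s["ee_rot"])
    f=c["frame"][...,::-1].copy()
    for q,col in[(spot,(0,0,255)),(p+r.apply([L,0,0]),(0,255,0)),(p+r.apply([L-.034,0,0]),(0,255,255)),(p+r.apply([L-.15,0,0]),(255,0,255))]:
        u=cv2.projectPoints(q[None],c["rvec"],c["tvec"],c["K"],None)[0].ravel();print(k,u.round(1))
        f[int(round(u[1])),int(round(u[0]))]=col
    x0,y0=(180,70) if k=="side" else (110,150)
    cv2.imwrite(f"pics/{k}1.png",cv2.resize(f[y0:y0+150,x0:x0+190],None,fx=4,fy=4,interpolation=0))
    d=manip.landmark_of("tip_mid",k);print([(round(e["confidence"],2),e["uv"]) for e in d])
```

```text
t 9.9 p [0.4561 0.1913 0.2618] f [-0.34  0.21 -1.72] open 0.313
-> [0.4559 0.1952 0.2544] 1 rows, dist 0.0083 ang 0.0082
0 0 [0.007, -0.001, -0.005] [-0.007, -0.0, 0.003]
side [264.  180.6]
side [256.8 164.7]
side [251.3 154.7]
side [230.6 116.7]
[(0.58, [253.7, 167.1]), (0.54, [289.5, 346.6]), (0.51, [396.4, 330.6]), (0.39, [366.2, 294.7])]
top [171.5 240.8]
top [168.1 245.8]
top [165.1 250.1]
top [153.  267.2]
[]
```

View pics/side1.png

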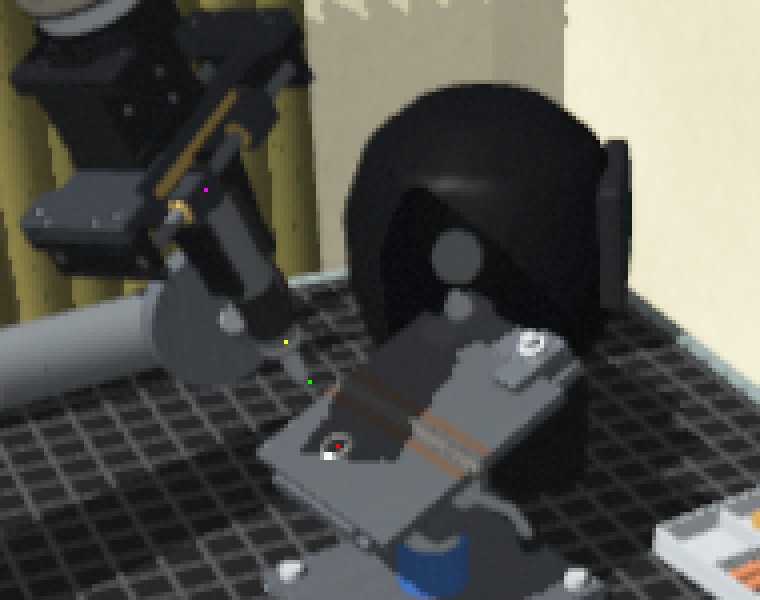

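View pics/top1.png

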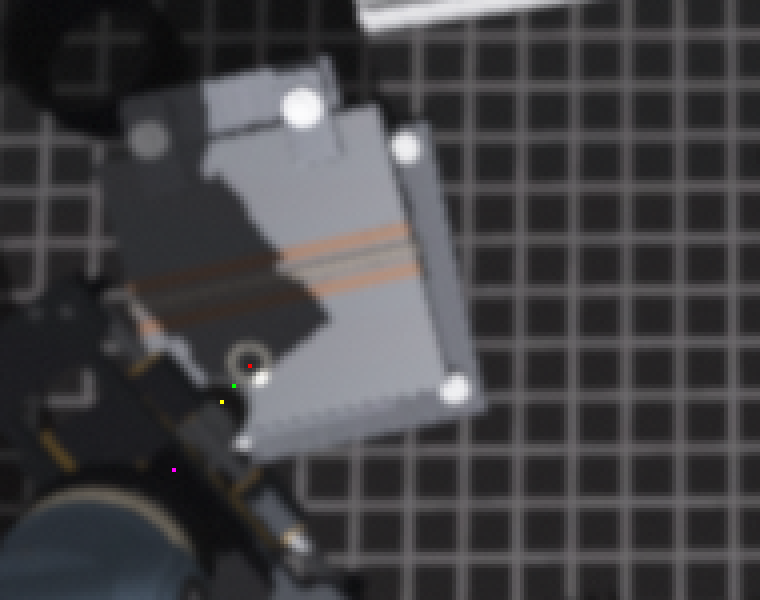

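The side view shows the nose tip at about crop (304,382), full-frame (256,165), matching the prediction, and the ring centre at (334,447) matches the red mark. I'll check the held probe's axis in depth.

```bash
cat > ax.py <<'E'
from t import *
from scipy.optimize import least_squares
import sys
def axis(fn,p,r):
    c=dict(np.load(fn));W=pts(c);z=c["range_z"]>0
    Q=r.inv().apply(W.reshape(-1,3)-p)[z.ravel()]
    q=Q[(Q[:,0]>.003)&(Q[:,0]<.054)&(np.hypot(Q[:,1],Q[:,2])<.022)]
    f=lambda a:np.hypot(q[:,1]-a[0]-a[2]*(q[:,0]-.03),q[:,2]-a[1]-a[3]*(q[:,0]-.03))-.014
    o=least_squares(f,[0,0,0,0],loss="soft_l1",f_scale=.001);print(fn,len(q),"y,z mid, slopes",o.x.round(4),"res",abs(o.fun).mean().round(4))
    m=(Q[:,0]>.062)&(Q[:,0]<.1)&(np.hypot(Q[:,1],Q[:,2])<.012);print(" nose",m.sum(),Q[m].mean(0).round(4) if m.sum() else '',Q[m][:,0].max().round(4) if m.sum() else '')
if __name__=="__main__":
    s=manip.state();p=s["tool_pos"];r=R.from_quat(s["ee_rot"])
    for k in("side","top"):axis(f"{k}1.npz",p,r)
    print(np.degrees(np.arccos(-r.apply([1,0,0])@n)))
E
python3 ax.py
```

```text
side1.npz 206 y,z mid, slopes [-0.004  -0.0022 -0.0079  0.0124] res 0.0013
 nose 38 [ 0.0788 -0.0069  0.0005] 0.0932
top1.npz 112 y,z mid, slopes [-0.0015 -0.0003  0.0055 -0.002 ] res 0.0005
 nose 0  
0.059096550937182295
```

```bash
cat > d.py <<'E'
from t import *
import sys
h=float(sys.argv[1]);L=.0921
tr=tilt(35);off=tr.apply([L,-.001,-.0005])
s=manip.state();tip=s["tool_pos"]+R.from_quat(s["ee_rot"]).apply([L,-.001,-.0005])
d=tip-spot;print("tip height",(d@n).round(4),"lateral",np.linalg.norm(d-n*(d@n)).round(4),"F.n",(s["ft_force"]@n).round(2),"ang",np.degrees(np.arccos(-R.from_quat(s["ee_rot"]).apply([1,0,0])@n)).round(2))
go([(spot+n*h-off,tr)],.02,.08)
E
python3 d.py 0.008
```

```text
tip height 0.0585 lateral 0.0043 F.n -1.46 ang 0.06
t 10.1 p [0.4563 0.1916 0.2635] f [ 0.07 -0.28 -1.59] open 0.312
-> [0.4732 0.1989 0.2163] 3 rows, dist 0.0507 ang 0.0069
0 0 [0.017, -0.0, -0.001] [-0.002, 0.0, 0.0]
0 1 [0.017, -0.0, -0.001] [-0.002, 0.0, 0.0]
0 2 [0.017, -0.0, -0.001] [-0.002, 0.0, 0.0]
```

Emit:
play_rows:
  series:
    - {"offset":[0.012,0,-0.002],"rotation":[-0.002,0,0]}
    - {"offset":[0.012,0,-0.001],"rotation":[-0.002,0,0]}
    - {"offset":[0.012,0,-0.001],"rotation":[-0.002,0,0]}
    - {"offset":[0.006,0,0],"rotation":[0,0,0]}
    - {"offset":[0,0,0],"rotation":[0,0,0]}

```text
clock: 10.6
tool_pos: [0.4728, 0.1983, 0.228]
ee_rot: [0.401, 0.503, -0.219, 0.733]
ft_force: [-0.2, -0.2, -0.6]
opening: 0.309
```

```bash
python3 d.py 0.006
```

```text
tip height 0.0189 lateral 0.0051 F.n -0.48 ang 0.56
t 10.6 p [0.4728 0.1983 0.228 ] f [-0.22 -0.23 -0.63] open 0.309
-> [0.474  0.199  0.2145] 1 rows, dist 0.0136 ang 0.0099
0 0 [0.013, -0.004, -0.002] [-0.002, 0.006, -0.008]
```

Emit:
play_rows:
  series:
    - {"offset":[0.004,-0.003,-0.002],"rotation":[-0.002,0.006,-0.008]}
    - {"offset":[0.004,-0.001,0],"rotation":[0,0,0]}
    - {"offset":[0.003,0,0],"rotation":[0,0,0]}
    - {"offset":[0,0,0],"rotation":[0,0,0]}
    - {"offset":[0,0,0],"rotation":[0,0,0]}

```text
clock: 11.1
tool_pos: [0.4736, 0.1984, 0.217]
ee_rot: [0.4, 0.507, -0.22, 0.731]
ft_force: [0.0, 0.2, -1.9]
opening: 0.315
```

```bash
python3 d.py 0.0
python3 - <<'E'
from t import *
for k,x0,y0 in(("side",220,130),("top",140,200)):
    c=manip.camera(k);np.savez(f"{k}2.npz",**c)
    f=c["frame"][...,::-1].copy();cv2.imwrite(f"pics/{k}2.png",cv2.resize(f[y0:y0+75,x0:x0+90],None,fx=8,fy=8,interpolation=2))
    s=manip.state();r=R.from_quat(s["ee_rot"])
    for q in (spot,s["tool_pos"]+r.apply([.0921,-.001,-.0005])):
        u=cv2.projectPoints(q[None],c["rvec"],c["tvec"],c["K"],None)[0].ravel();print(k,u.round(1),((u-[x0,y0])*8).round())
E
```

```text
tip height 0.0085 lateral 0.001 F.n -1.8 ang 0.12
t 11.1 p [0.4736 0.1984 0.217 ] f [ 0.01  0.23 -1.93] open 0.315
-> [0.4763 0.1995 0.209 ] 1 rows, dist 0.0086 ang 0.0022
0 0 [0.009, -0.0, -0.001] [0.0, 0.001, -0.002]
side [264.  180.6] [352. 405.]
side [263.1 178.2] [345. 386.]
top [171.5 240.8] [252. 326.]
top [171.  241.3] [248. 330.]
```

View pics/side2.png

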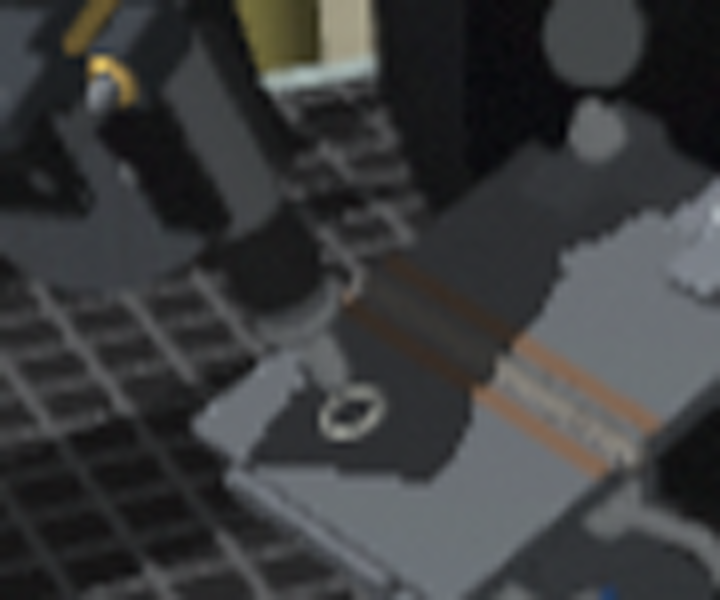

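View pics/top2.png

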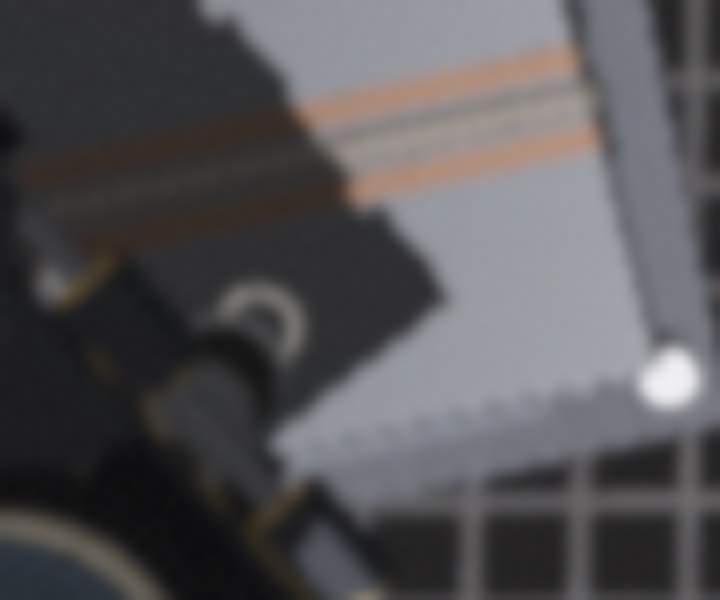

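The side view shows the nose tip hovering at crop (332,388), with the ring centre at (352,412). The top view shows the ring at about (262,323), partly hidden by the probe. The tip looks 2–4 mm off, so I'll refine.

```bash
cat > ring.py <<'E'
from ax import *
# photometric fit of ring model in clean images
e1=np.array([1,0,0.]);e1-=n*(e1@n);e1/=np.linalg.norm(e1);e2=np.cross(n,e1)
a=np.linspace(0,2*np.pi,48,endpoint=False)
def circ(c,r):return c+r*(np.cos(a)[:,None]*e1+np.sin(a)[:,None]*e2)
for fn in("side0","top0","side2","top2"):
    c=dict(np.load(fn+".npz"));g=cv2.GaussianBlur(c["frame"].mean(-1).astype(np.float32),(0,0),.6)
    def samp(P):
        u=cv2.projectPoints(P,c["rvec"],c["tvec"],c["K"],None)[0].reshape(-1,2).astype(np.float32)
        return cv2.remap(g,u[:,:1],u[:,1:],cv2.INTER_LINEAR).ravel()
    best=[]
    for i in np.arange(-6,6.1,.5):
        for j in np.arange(-6,6.1,.5):
            ctr=spot+(i*e1+j*e2)*1e-3
            best.append((np.median(samp(circ(ctr,.0095)))-.5*np.median(samp(circ(ctr,.005)))-.5*np.median(samp(circ(ctr,.0145))),i,j))
    best.sort(reverse=True);b=np.array(best[:8]);print(fn,b[0],b.mean(0).round(2))
s=manip.state();p=s["tool_pos"];r=R.from_quat(s["ee_rot"])
for k in("side2","top2"):axis(k+".npz",p,r)
print("tool y,z in e1,e2",[(v@e1).round(2) for v in(r.apply([0,1,0]),r.apply([0,0,1]))],[(v@e2).round(2) for v in(r.apply([0,1,0]),r.apply([0,0,1]))], e1,e2)
E
python3 ring.py
```

```text
side0 [67.96412659 -1.5         1.        ] [65.82 -2.06  0.  ]
top0 [59.56376648  0.         -1.        ] [58.55  0.38 -0.88]
side2 [32.29201126 -2.         -0.5       ] [31.59 -2.   -0.75]
top2 [31.71240997  1.5        -0.5       ] [30.83  1.06 -0.81]
side2.npz 186 y,z mid, slopes [-0.0033 -0.0023  0.0168 -0.0093] res 0.0012
 nose 36 [ 0.0789 -0.005   0.0008] 0.0998
top2.npz 93 y,z mid, slopes [-0.0014 -0.0002 -0.0038  0.0015] res 0.0005
 nose 28 [0.0982 0.0022 0.0047] 0.0999
tool y,z in e1,e2 [np.float64(0.79), np.float64(0.61)] [np.float64(0.61), np.float64(-0.79)] [ 0.92167219 -0.03493535  0.38639344] [6.93889390e-18 9.95937549e-01 9.00466412e-02]
```

Both cameras agree that only about a 1 mm correction is needed. Now the approach.

```bash
sed -i 's/-\.001,-\.0005/-.0014,-.0013/g' d.py; python3 d.py 0.0
```

```text
tip height 0.0086 lateral 0.0002 F.n -1.23 ang 0.13
t 11.2 p [0.4736 0.1985 0.2171] f [-0.38  0.51 -1.45] open 0.315
-> [0.477  0.1991 0.2093] 1 rows, dist 0.0086 ang 0.0023
0 0 [0.009, 0.0, 0.0] [0.0, 0.001, -0.002]
```

Emit:
play_rows:
  series:
    - {"offset":[0.003,0,0],"rotation":[0,0,0]}
    - {"offset":[0.003,0,0],"rotation":[0,0,0]}
    - {"offset":[0,0,0],"rotation":[0,0,0]}
    - {"offset":[0,0,0],"rotation":[0,0,0]}
    - {"offset":[0,0,0],"rotation":[0,0,0]}

```text
clock: 11.7
tool_pos: [0.4763, 0.1991, 0.2113]
ee_rot: [0.4, 0.507, -0.22, 0.732]
ft_force: [-0.3, 0.0, -1.4]
opening: 0.316
```

```bash
python3 d.py -0.002
```

```text
tip height 0.0022 lateral 0.0004 F.n -1.15 ang 0.15
t 11.7 p [0.4763 0.1991 0.2113] f [-0.29  0.05 -1.37] open 0.316
-> [0.4778 0.1993 0.2074] 1 rows, dist 0.0042 ang 0.0027
0 0 [0.004, -0.0, 0.0] [0.0, 0.001, -0.003]
```

Emit:
play_rows:
  series:
    - {"offset":[0.002,0,0],"rotation":[0,0,-0.002]}
    - {"offset":[0.001,0,0],"rotation":[0,0,0]}
    - {"offset":[0,0,0],"rotation":[0,0,0]}
    - {"offset":[0,0,0],"rotation":[0,0,0]}
    - {"offset":[0,0,0],"rotation":[0,0,0]}

```text
clock: 12.2
tool_pos: [0.4775, 0.1993, 0.2087]
ee_rot: [0.399, 0.507, -0.22, 0.731]
ft_force: [-1.2, -1.5, 0.1]
opening: 0.314
```

```bash
python3 d.py -0.002
```

```text
tip height -0.0007 lateral 0.0004 F.n 0.71 ang 0.08
t 12.2 p [0.4775 0.1993 0.2087] f [-1.24 -1.45  0.12] open 0.314
-> [0.4778 0.1993 0.2074] 1 rows, dist 0.0013 ang 0.0014
0 0 [0.001, -0.0, -0.0] [0.001, 0.001, -0.001]
```

Emit:
play_rows:
  series:
    - {"offset":[0.0015,0,0],"rotation":[0,0,0]}
    - {"offset":[0,0,0],"rotation":[0,0,0]}
    - {"offset":[0,0,0],"rotation":[0,0,0]}
    - {"offset":[0,0,0],"rotation":[0,0,0]}
    - {"offset":[0,0,0],"rotation":[0,0,0]}

```text
clock: 12.7
tool_pos: [0.478, 0.1995, 0.2075]
ee_rot: [0.399, 0.507, -0.22, 0.732]
ft_force: [-0.9, -0.6, 1.1]
opening: 0.315
```

```bash
python3 d.py -0.006
```

```text
tip height -0.0021 lateral 0.0004 F.n 1.41 ang 0.09
t 12.7 p [0.478  0.1995 0.2075] f [-0.9  -0.62  1.1 ] open 0.315
-> [0.4793 0.1996 0.2038] 1 rows, dist 0.0039 ang 0.0016
0 0 [0.004, -0.0, -0.0] [0.001, 0.001, -0.001]
```

Emit:
play_rows:
  series:
    - {"offset":[0.002,0,0],"rotation":[0,0,0]}
    - {"offset":[0,0,0],"rotation":[0,0,0]}
    - {"offset":[0,0,0],"rotation":[0,0,0]}
    - {"offset":[0,0,0],"rotation":[0,0,0]}
    - {"offset":[0,0,0],"rotation":[0,0,0]}

```text
clock: 13.2
tool_pos: [0.4788, 0.1997, 0.2056]
ee_rot: [0.399, 0.507, -0.22, 0.732]
ft_force: [-1.6, -0.5, 0.8]
opening: 0.312
```

```bash
python3 d.py -0.006
python3 - <<'E'
from t import *
F=[]
for i in range(20):
    manip.camera("side" if i%2 else "top");F.append(manip.state()["ft_force"]@n)
print(np.mean(F),np.std(F))
c=manip.camera("side");np.savez("side3.npz",**c);cv2.imwrite("pics/side3.png",cv2.resize(c["frame"][130:205,220:310,::-1],None,fx=8,fy=8,interpolation=2))
E
```

```text
tip height -0.0041 lateral 0.0004 F.n 1.43 ang 0.09
t 13.2 p [0.4788 0.1997 0.2056] f [-1.64 -0.47  0.83] open 0.312
-> [0.4793 0.1996 0.2038] 1 rows, dist 0.0019 ang 0.0017
0 0 [0.002, -0.0, 0.0] [0.001, 0.001, -0.001]
1.3672992906576222 0.4039345999466154
```

View pics/side3.png

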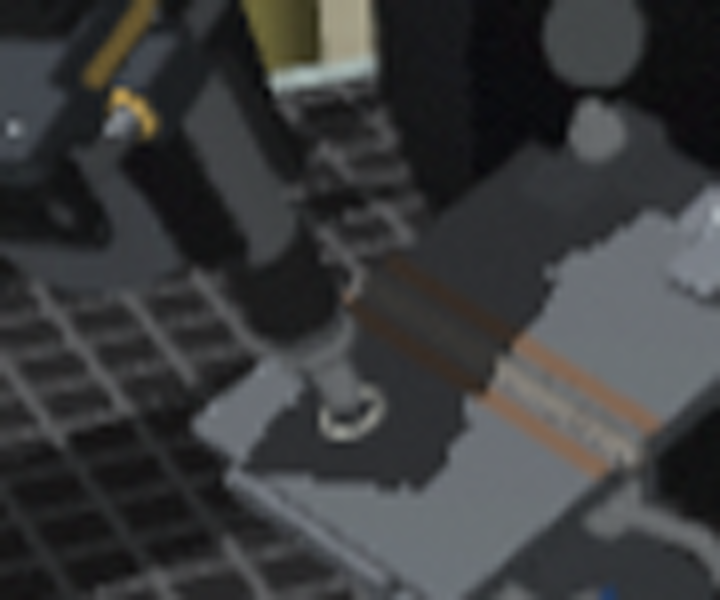

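The tip sits centred in the ring (crop (347,408)). The force is about 2.8–3 N, meaning the nose is 4–5 mm in. I'll add a little more.

Emit:
play_rows:
  series:
    - {"offset":[0.0012,0,0],"rotation":[0,0,0]}
    - {"offset":[0,0,0],"rotation":[0,0,0]}
    - {"offset":[0,0,0],"rotation":[0,0,0]}
    - {"offset":[0,0,0],"rotation":[0,0,0]}
    - {"offset":[0,0,0],"rotation":[0,0,0]}

```text
clock: 14.75
tool_pos: [0.4793, 0.1998, 0.2044]
ee_rot: [0.399, 0.507, -0.22, 0.732]
ft_force: [-2.0, -1.1, 1.6]
opening: 0.312
```

```bash
python3 d.py -0.006
python3 - <<'E'
from t import *
F=[];Z=[]
for i in range(30):
    manip.camera("side" if i%2 else "top");s=manip.state();F.append(s["ft_force"]@n);Z.append(s["tool_pos"])
print(np.mean(F),np.std(F),np.ptp(Z,axis=0),s["clock"],np.abs(s["joint_vel"]).max())
c=manip.camera("top");W=pts(c);P0=dict(np.load("top0.npz"));W0=pts(P0)
for n_,(uu,vv) in {"plate":(200,230),"clamp":(186,177),"big":(338,243),"small":(412,250)}.items():
    print(n_,(W[vv-2:vv+3,uu-2:uu+3]-W0[vv-2:vv+3,uu-2:uu+3]).mean((0,1)).round(4))
E
python3 d.py -0.006
```

```text
tip height -0.0054 lateral 0.0004 F.n 2.38 ang 0.09
t 14.75 p [0.4793 0.1998 0.2044] f [-2.01 -1.12  1.64] open 0.312
-> [0.4793 0.1996 0.2038] 1 rows, dist 0.0007 ang 0.0017
0 0 [0.001, -0.0, 0.0] [0.001, 0.001, -0.001]
1.6264296649428003 0.4117620455610979 [6.24635374e-05 5.26530166e-05 3.84584029e-05] 16.25 0.001965258127719959
plate [-0.0078 -0.0093  0.0435]
clamp [ 0.      0.     -0.0001]
big [ 0.     -0.     -0.0001]
small [-0.0058  0.0092  0.0424]
tip height -0.0054 lateral 0.0004 F.n 2.17 ang 0.09
t 16.3 p [0.4793 0.1998 0.2044] f [-2.12 -0.51  1.43] open 0.31
-> [0.4793 0.1996 0.2038] 1 rows, dist 0.0006 ang 0.0017
0 0 [0.001, -0.0, 0.0] [0.001, 0.001, -0.001]
```

Run:
```python
from t import *
c=manip.camera("top");cv2.imwrite("pics/top4.png",c["frame"][...,::-1])
c0=dict(np.load("top0.npz"));W=pts(c);W0=pts(c0)
for n_,a in {"small":(400,247,421,262),"big":(325,230,348,257),"platepart":(185,195,215,225)}.items():
    x0,y0,x1,y1=a;d=W[y0:y1,x0:x1,2]-W0[y0:y1,x0:x1,2];print(n_,np.median(abs(d)),(abs(d)>.005).sum(),d.size,(c["range_z"][y0:y1,x0:x1]==0).sum(),(c0["range_z"][y0:y1,x0:x1]==0).sum())
```

```text
small 0.0021409533297722036 28 315 2 2
big 0.0020617542903976493 74 621 3 6
platepart 0.001888583341926639 68 900 3 6
```

View pics/top4.png

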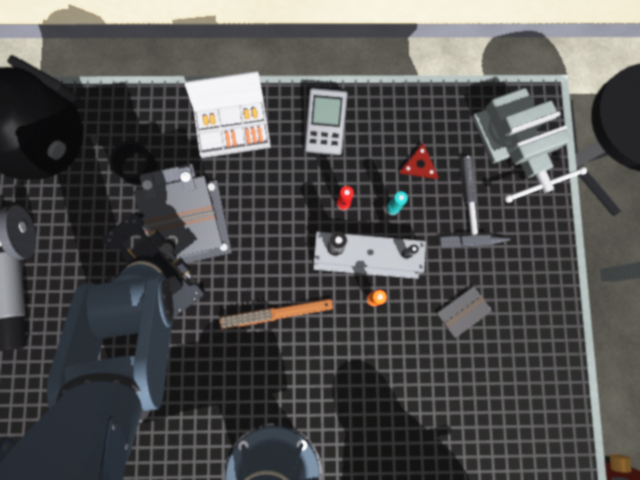

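Everything else is unmoved; the odd depth differences came from dropout pixels. Handing in.

```bash
python3 -c "
from plant import manip
print(manip.hand_in())"
```

```text
the job is handed in; nothing more can be done
None
```

I lifted the middle-sized probe out of the rack's centre hole and brought its tip straight down inside the painted ring. I handed in at about 16.4 s with the gripper still holding it pressed there; the hand-in gives no verdict.

Last checks:
- **Position:** by the arm's pose and the camera calibration the tip is under 1 mm from the ring's centre. A side picture after contact, taken 1.2 mm before the final press, showed it centred in the ring.
- **Angle:** the tool is 0.1° from square to the plate. Camera fits put the probe's own axis within about 1° of the tool's.
- **Press:** the force on the plate averages about 3 N. That means the nose is roughly 5–6 mm in, and the height gives 5.4 mm. The wrist reading is noisy by about 0.4 N, and I worked out the nose depth rather than seeing it.
- **Stillness:** the tool moved less than 0.1 mm over 1.5 s.
- **The rest of the bench:** nothing had visibly moved in the last top picture. Spot checks of depth matched on one clamp and the big probe, but read about 43 mm off on the plate and the small probe. A wider comparison put that down to missing depth pixels: the median change was 2 mm in all three areas compared.
- **Camera disagreement:** before correction the two cameras differed by 2–3 mm on the ring's position. Measured relative to the ring, they agreed on the probe's offset to within about 0.3 mm.

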